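# Stand the breakfast board upright in the sprung board holder

## Task

The washed oak breakfast board is dry: take it off the sloping drying rest and stand it upright on one of its long thin edges in the sprung board holder, with its sprung steel jaw clamping it against the fence. Push it fully home so that its edge sits on the holder's floor, about centred along the holder, then let go. Leave the tins, bowl, mug and other things where they are.

Things in the scene. Friction and masses are not known exactly. Their poses are not given: they have to be found in the camera images.
- board: Oak breakfast board, a plain flat slab 120 x 150 x 12 mm with two dark inlaid lines, 0.11 to 0.23 kg. Origin at the slab's centre; x along the 120 mm side, y along the 150 mm side, z normal to the faces. At the start it lies on the rest at 57 degrees from level, x pointing down the slope, one long edge on the rest's lip, the other raised towards the robot.
- board_upper_edge (a point): Middle of the board's long edge that is uppermost at the start (60 mm from the board's centre along its -x). The 48 mm of board next to this edge stand free of the rest, so its 12 mm thickness can be pinched here by a tool tilted about 33 degrees from straight down and pointing down the slope, with room for fingers on both faces.
- rest: Dark wooden drying rest, fixed, on the robot's left or right: base 100 x 150 mm, 10 mm thick, with a plate 140 mm wide and 8 mm thick that rises at 57 degrees towards -x to 82 mm height, and a lip along its foot. Origin at the base's underside, 28 mm from its -x side and on its centre line. The board's centre starts at x 17, z 76 mm in this frame, up to 15 mm off along y.
- holder: Sprung board holder, fixed, on the side where the rest is not: oak base 110 (x) x 190 (y) x 12 mm; slot along y, 180 mm long and 14 mm wide, between a fixed fence (face at x = 7 mm) and a fixed front panel (face at x = -7 mm), both upright up to 105 mm height, then flaring outward to a 26 mm wide mouth at 122 mm. A steel spring jaw sits under the panel. Origin at the base's underside centre; z up.
- slot_floor (a point): Where the middle of the board's lower edge belongs: on the holder's base, 12 mm above the worktop, at holder x = 1 mm, y = 0 (board pressed against the fence by the jaw). A home board shows only 10 mm above the mouth, too little for a good grip: let go earlier (the slot and jaw hold it) and press its top edge down.
- jaw (a joint): Travel of the holder's steel spring jaw away from the fence (holder -x): 0 = empty (8 mm gap), stop at 0.007 m, 0.004 m with the board in. Spring: 2.4 N closed plus 0.3 N per mm. The board's lower edge meets the jaw's sloping lead-in 58 mm above the worktop and wedges it open when pushed down; its own weight is not enough, 5 to 15 N of push are needed.
- tin_a: Round aluminium tin with a clear window in its lid, 72 mm across, 49 mm high, loose, between rest and holder. Origin at the underside centre. Not to be disturbed.
- tin_b: A second tin like it, near the left side. Not to be disturbed.
- sugar_bowl: White porcelain sugar bowl with lid, 88 mm across, 86 mm high, loose, between rest and holder. Origin at the underside centre. Not to be disturbed.
- tea_glass_holder: Copper-coloured steel tea glass holder with a side handle, 68 mm across, 50 mm high, loose. Origin at the underside centre. Not to be disturbed.
- mug: White mug, 80 mm across, 90 mm high, handle at its +y, loose, near the right side. Origin at the underside centre. Not to be disturbed.
- clip: Red plastic bag clip, 80 x 12 x 17 mm, loose, lying beyond the rest and the holder. Origin at the underside centre. Not to be disturbed.
Mind the look-alikes: they are no part of the job. There is more than one size of the board; the job needs the larger.

How it is judged (in metres and radians):
At the end, for the whole second after the job is handed in: The board stands on a long edge between jaw and fence: within 0.06 rad of upright and of the slot line, lower edge within 3 mm of the holder's floor, centre within 15 mm of the holder's middle along the slot, clamped (jaw at 2 to 6.5 mm), released and at rest (angle between the x axis of board and the z axis of holder, either way round below 0.06 rad and angle between the y axis of board and the y axis of holder, either way round below 0.06 rad and x of board in the frame of holder between -0.003 and 0.005 m and y of board in the frame of holder between -0.015 and 0.015 m and z of board in the frame of holder between 0.069 and 0.075 m and value of joint jaw between 0.002 and 0.0065 m and contact force between board and holder above 0.5 N and linear speed of board below 0.02 m/s and angular speed of board below 0.1 rad/s); the robot touches nothing.
It fails at once if a tin, the bowl, the mug, the tea glass holder or the clip was moved by more than 30 mm (distance of any of tin_a, tin_b, sugar_bowl, tea_glass_holder, mug, clip from where it was at the start of the episode above 0.03 m).
It also fails if it takes over 58 s, if anything falls off the work surface, if the arm or the gripper's body presses on something with over 40 N, if the wrist force passes 120 N, or if a joint passes its speed limit or range.

## Robot

A 6-joint arm with a two-finger parallel gripper is mounted at the origin on the work surface. World frame = base frame: x ahead of the robot, y to its left, z up, the work surface at z = 0. Lengths are in mm, angles in rad, forces in N, time in s.
With the tool pointing down it reaches from about 350 to 775 mm from the base axis. Payload 7.3 kg.
Tool frame: the origin (TCP) lies on the centre line of the jaws, within the pads' length; the fingertips stand 14 mm ahead of it and the grasp point (between the pads) lies 5 mm behind it; z points along the fingers, y is the line along which they close (so a half turn about z gives the same grasp; the last joint's range is limited). The gripper opens to 92 mm and grips with 3 to 60 N. Pads are 19 mm wide; open, the fingers measure 130 mm over their backs; the gripper's body (75 mm by 190 mm) begins 47 mm behind the grasp point.
Start: joints at [-1.355, 0.342, 1.524, -0, 1.275, -0.146], TCP at [185.851, -491.022, 240.741] pointing down, gripper open.
Joint ranges: [-2.53, 2.53], [-0.77, 2.02], [0.04, 2.7], [-1, 4.14], [0.28, 2.66], [-3.11, 3.11]. Speed limits (rad/s): [2.57, 2.57, 3.14, 3.14, 3.14, 3.14].

## Interface

Orientations are given as [roll, pitch, yaw] about the fixed x, y, z axes, in that order (R = Rz(yaw) Ry(pitch) Rx(roll)).
In Python, from plant import get_obs, capture, bot, spot_in, trace, pinpoint gives the robot as it stands.
- The arm moves only by the tool play_rows, never from a script. Its argument "rows" is a list of rows, each a list of 2 entries, a list of its own where there are three numbers: the shift along the world's x, y, z in units of 3 cm (1.0 is 3 cm), then the turn, a rotation vector about the world's x, y, z in units of 8 degrees (1.0 is 8 degrees). A call has 1 to 12 rows; each row shifts and turns the commanded pose from where the row before left it; what a row does not reach is not made up. A row lasts 1/8 s, in which the tool goes at most 62.5 mm and 10.7 degrees, less where a joint would pass 70% of its speed; a pose out of reach is approached as far as the arm can. A call with a number of a shift or a turn outside -1 to 1 is refused whole. A call with a gripper value outside its range is refused whole. "hand" is the opening, from -1 (shut) to 1 (fully open), set as the call begins (left out, the last holds). The fingers move at their own pace and stop on an object; the grip force is fixed at half the most. Time passes only in rows, so rows that do not move let the fingers close. It gives the time, the measured TCP pose, the force, the opening and the grip force at its end, in the units of the state.
- get_obs(): the state, without advancing time (a new reading comes with each control period).
- capture(name): name is "scene" or "top" or "wrist"; returns a dict with "frame" (400x640x3 uint8, red, green, blue), "fov_y" (degrees; the focal length in pixels is half the picture's height over the tangent of half this angle, whatever the lens; pixels are square), "cx", "cy" (the principal point, pixels), "rvec" (rotation vector, rad) and "tvec" (3), from world to camera coordinates, as OpenCV has them; the wrist camera has in their place "hand_eye" (4x4, takes a point from camera to tool coordinates, whose origin is the TCP and whose axes are the flange's). Camera axes: x right, y down, z forward; pixel columns grow to the right and rows downward; lengths in mm; the calibration is good to about 2 mm. A picture is of the moment at which its call begins: read the wrist's pose just before it. There is no depth.
- bot.close_job(): hands the job in; it is judged then, once.
Trained networks look in the newest picture that a camera, given by its name, has taken for a name from the list of things; names that differ only in an ending like _2 or _b are one class to them, and where a whole thing is asked for, a point or a joint stands for the part that bears it (a point fixed in the world has none). Each returns a list of dicts, best first, with "p" (0 to 1); they miss things now and then, are a little off and sometimes report something else, mostly with a low value. They report only what shows in the picture. A call takes as long as a camera call. They do not tell look-alikes from the thing itself.
- spot_in(query, camera): "at" ([row, column] in pixels, amid what is visible of it).
- trace(query, camera): "mask" (400x640 bool, what is visible of it) and "at" ([row, column] in pixels, amid what is visible of it).
- pinpoint(query, camera): "at" ([row, column] in pixels: a listed point, or the origin of a listed thing).
The state is a dict: "time": time; "joint_positions": joint angles; "dq": joint speeds; "tau": joint torques, N m; "tool_pos": TCP position; "tcp_rot": TCP orientation; "contact_force": force on the tool from outside, world axes, zero at the start; "moment": the same for the moment, N m; "grip_width": finger opening in mm; "finger_force": force on a finger pad.
Only numpy, scipy, OpenCV 4.12 (cv2) and the standard library are available. Lean on these libraries where they do the work, as an engineer would, in place of code of your own. Each camera call takes 0.05 s, during which the arm holds its last target. There are 200 camera calls.

## Working session

There is one attempt and no reset: what is moved stays moved. The work goes in short steps, Python scripts to look and compute and a tool call to move; the robot and the scene stay as the last step left them, time stands still between calls to the robot, and variables do not carry over. Pictures are saved under pics/ and viewed, at most 12 in all, crops included, and the job is handed in when it is done.

Besides the shell and the picture viewer there is one more tool, called as name(argument=value, ...), one argument or row to a line, values as JSON. play_rows: Moves the arm, as the interface text tells. Shifts and turns lie within -1 to 1; 1 stands for 3 cm of shift or 8 degrees of turn. Its arguments: {"type":"object","properties":{"rows":{"type":"array"},"hand":{"type":"number"}},"required":["rows"]}

```bash
mkdir -p pics
cat > h.py <<'E'
import numpy as np, cv2
from plant import get_obs, capture, bot, spot_in, trace, pinpoint
def K(c):
    f=200/np.tan(np.radians(c["fov_y"])/2); return np.array([[f,0,c["cx"]],[0,f,c["cy"]],[0,0,1.]])
def P(c): 
    return K(c)@np.c_[cv2.Rodrigues(np.array(c["rvec"],float))[0],np.array(c["tvec"],float)]
def tri(c1,a1,c2,a2):
    X=cv2.triangulatePoints(P(c1),P(c2),np.array(a1[::-1],float).reshape(2,1),np.array(a2[::-1],float).reshape(2,1)); return (X[:3]/X[3]).ravel()
def proj(c,X):
    p=P(c)@np.r_[X,1]; return p[:2]/p[2]
E
cat > a.py <<'E'
from h import *
s=capture("scene");t=capture("top")
for n,c in(("scene",s),("top",t)): cv2.imwrite(f"pics/{n}0.png",cv2.cvtColor(c["frame"],cv2.COLOR_RGB2BGR)); print(n,c["rvec"],c["tvec"],c["fov_y"])
for q in ["board","board_upper_edge","rest","holder","slot_floor","tin_a","sugar_bowl","tea_glass_holder","mug","clip"]:
    a=pinpoint(q,"scene");b=pinpoint(q,"top")
    f=lambda l:[(np.round(d["at"],1).tolist(),round(d["p"],2)) for d in l[:3]]
    print(q,f(a),f(b), np.round(tri(s,a[0]["at"],t,b[0]["at"])) if a and b else "")
E
python3 a.py
```

```text
scene [ 1.69365481  2.04053967 -0.67943589] [ 111.92135151 -371.10030987 1770.18874384] 44.367232947678254
top [ 2.11347461 -2.15253586  0.19263381] [8.67262252e-01 5.57359037e+02 1.44351211e+03] 53.20731091698438
board [([209.3, 424.1], 0.75), ([176.8, 441.7], 0.72)] [([261.6, 214.4], 0.94), ([208.0, 226.7], 0.67), ([241.6, 305.9], 0.46)] [ 353.  352. -160.]
board_upper_edge [([185.1, 455.9], 0.93), ([192.1, 430.7], 0.87)] [([211.9, 219.8], 0.67)] [512. 336. 173.]
rest [] [([211.5, 232.5], 0.87)] 
holder [([188.3, 231.4], 0.58)] [([216.6, 380.7], 0.6)] [ 504. -282.   -1.]
slot_floor [([185.4, 229.7], 0.67)] [([214.5, 376.3], 0.93)] [ 511. -273.   24.]
tin_a [([182.1, 324.0], 0.96), ([218.4, 486.9], 0.62)] [([210.3, 435.4], 0.69), ([229.0, 178.8], 0.56)] [758. -82. 688.]
sugar_bowl [([225.6, 305.6], 0.63)] [([196.5, 313.2], 0.86)] [590. -29. -10.]
tea_glass_holder [([264.5, 310.4], 0.91)] [([161.5, 303.3], 0.56)] [725.  10.  11.]
mug [([180.9, 164.9], 0.77), ([186.1, 230.6], 0.18)] [([212.8, 433.2], 0.89)] [ 515. -489.    1.]
clip [([192.7, 428.8], 0.72), ([289.4, 402.6], 0.5)] [([158.8, 237.8], 0.51)] [657. 249. 308.]
```

View pics/scene0.png

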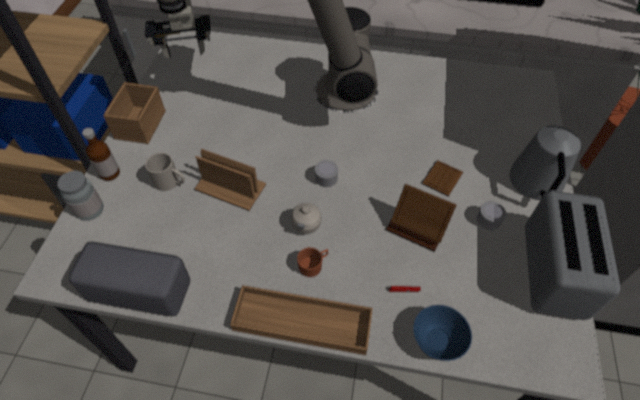

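View pics/top0.png

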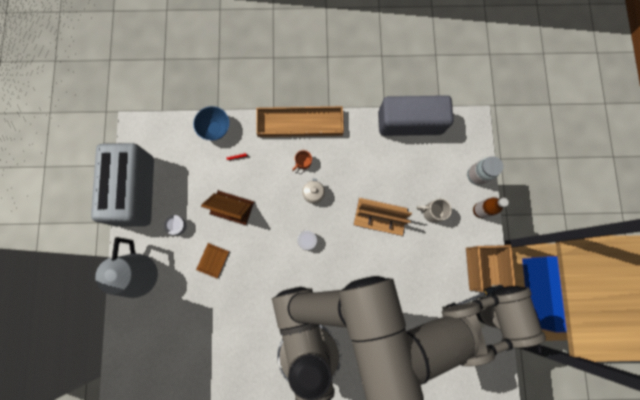

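The scene picture shows the large board on its rest at about (row 215, col 420), with the small look-alike above it at (178, 442). The holder is at (180, 230). In the top picture the same items are at (207, 228), (262, 213) and (216, 382).

Run:
```python
from h import *
o=get_obs(); print(o["tool_pos"],o["tcp_rot"],o["grip_width"],o["time"])
w=capture("wrist"); print(np.round(w["hand_eye"],3).tolist(),w["fov_y"])
from scipy.spatial.transform import Rotation as R
for s in [(1,0)]:
  T=np.eye(4);T[:3,:3]=R.from_euler("xyz",o["tcp_rot"]).as_matrix();T[:3,3]=o["tool_pos"]
  M=T@np.array(w["hand_eye"]); print(np.round(M,2).tolist())
```

```text
[ 185.85667684 -491.0219277   240.73585419] [3.14149989e+00 1.21249508e-06 3.61842271e-01] 91.85089775640536 1.1
[[0.0, -0.963, -0.271, 72.654], [1.0, 0.0, -0.0, 0.347], [0.0, -0.271, 0.963, -143.166], [0.0, 0.0, 0.0, 1.0]] 60.08310160538561
[[0.35, -0.9, -0.25, 253.92], [-0.94, -0.34, -0.1, -465.61], [-0.0, 0.27, -0.96, 383.9], [0.0, 0.0, 0.0, 1.0]]
```

play_rows(
  rows=[
    [[0.7,0.6,0.3],[0,0,0]],
    [[0.7,0.6,0.3],[0,0,0]],
    [[0.7,0.6,0.3],[0,0,0]],
    [[0.7,0.6,0.3],[0,0,0]],
    [[0.7,0.6,0.3],[0,0,0]],
    [[0.7,0.6,0.3],[0,0,0]],
    [[0.7,0.6,0.3],[0,0,0]],
    [[0.7,0.6,0.3],[0,0,0]],
    [[0.7,0.6,0.3],[0,0,0]],
    [[0.7,0.6,0.3],[0,0,0]],
    [[0.7,0.5,0],[0,0,0]],
    [[0,0,0],[0,0,0]],
  ],
)

```text
time: 2.65
tool_pos: [417.7, -295.1, 330.7]
tcp_rot: [3.142, -0.0, 0.364]
contact_force: [-0.9, -0.0, 0.5]
grip_width: 91.9
finger_force: 0.0
```

```bash
cat >> h.py <<'E'
import pickle,sys
from scipy.spatial.transform import Rotation as R
def wcap(name,qs=()):
    o=get_obs(); w=capture("wrist")
    T=np.eye(4);T[:3,:3]=R.from_euler("xyz",o["tcp_rot"]).as_matrix();T[:3,3]=o["tool_pos"]
    M=np.linalg.inv(T@np.array(w["hand_eye"]))
    w["rvec"]=cv2.Rodrigues(M[:3,:3])[0].ravel(); w["tvec"]=M[:3,3]
    cv2.imwrite(f"pics/{name}.png",cv2.cvtColor(w["frame"],cv2.COLOR_RGB2BGR)); pickle.dump(w,open(name+".pkl","wb"))
    print(name,o["time"],np.round(o["tool_pos"],1),np.round(o["tcp_rot"],3))
    for q in qs: print(q,[(np.round(d["at"],1).tolist(),round(d["p"],2)) for d in pinpoint(q,"wrist")[:3]])
    return w
E
python3 -c "
from h import *
wcap('w1',['holder','slot_floor'])"
```

```text
w1 2.65 [ 417.7 -295.1  330.7] [ 3.142 -0.     0.364]
holder [([97.2, 331.2], 0.91)]
slot_floor [([96.8, 331.9], 0.87)]
```

View pics/w1.png

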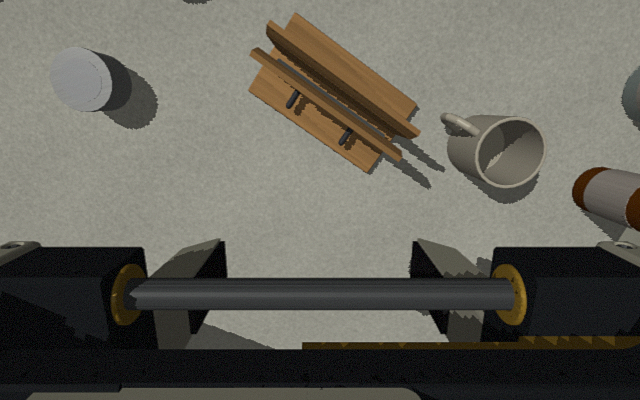

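The wrist picture shows the holder with its slot running from about (row 35, col 258) to (146, 410). The panel with the rods is the nearer wall and the fence is behind it; the mug is to the right at (150, 495).

play_rows(
  rows=[
    [[0.2,-0.4,0],[0,0,0.7]],
    [[0.2,-0.4,0],[0,0,0.7]],
    [[0.2,-0.4,0],[0,0,0.7]],
    [[0.2,-0.4,0],[0,0,0.7]],
    [[0.2,-0.4,0],[0,0,0.7]],
    [[0.2,-0.4,0],[0,0,0.7]],
    [[0.2,-0.4,0],[0,0,0.7]],
    [[0.2,-0.4,0],[0,0,0.7]],
    [[0.2,-0.2,0],[0,0,0.7]],
    [[0.2,0,0],[0,0,0.5]],
    [[0,0,0],[0,0,0]],
  ],
)

```text
time: 4.18
tool_pos: [476.2, -398.8, 330.4]
tcp_rot: [-3.141, -0.0, 1.309]
contact_force: [0.0, -0.1, -0.9]
grip_width: 91.6
finger_force: 0.0
```

```bash
python3 -c "
from h import *
w=wcap('w2',['holder','slot_floor'])
cv2.imwrite('pics/w2c.png',cv2.cvtColor(cv2.resize(w['frame'][0:260,190:490],None,fx=2.2,fy=2.2,interpolation=cv2.INTER_CUBIC),cv2.COLOR_RGB2BGR))"
```

```text
w2 4.175 [ 476.2 -398.8  330.4] [-3.141 -0.     1.309]
holder [([67.0, 314.4], 0.95)]
slot_floor [([68.9, 316.7], 0.57)]
```

View pics/w2c.png

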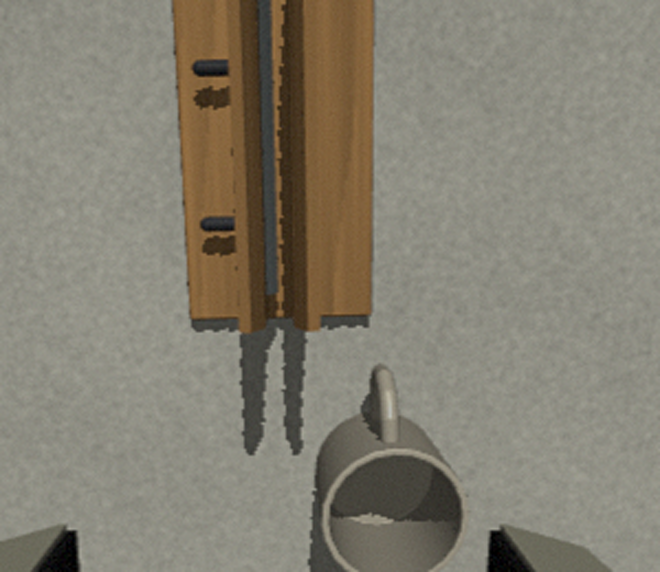

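The crop shows the holder's near base end: base corners at full-frame (row 144, col 277) and (144, col 358), with the slot between the dark panel and fence near col 317. The mug is below at row 230, col 365.

```bash
cat > fit.py <<'E'
from h import *
from scipy.optimize import least_squares
w1,w2=[pickle.load(open(f"{n}.pkl","rb")) for n in("w1","w2")]
obs=[(w2,(-55,-95,12),(276.8,144.1)),(w2,(55,-95,12),(358.2,143.6)),(w1,(55,95,12),(295,13)),(w1,(-55,95,12),(249,88)),
 (w2,(0,0,0),(314.4,67)),(w1,(0,0,0),(331.2,97.2)),(w2,(1,0,12),(316.7,68.9)),(w1,(1,0,12),(331.9,96.8))]
def X(p,q): 
    c,s=np.cos(p[2]),np.sin(p[2]); return np.array([p[0]+c*q[0]-s*q[1],p[1]+s*q[0]+c*q[1],q[2]])
g=lambda p:np.concatenate([proj(w,X(p,q))-a for w,q,a in obs])
r=least_squares(g,[511,-273,-.25],loss="soft_l1"); print(r.x); print(np.round(g(r.x).reshape(-1,2),1).tolist())
for n,w in(("w1",w1),("w2",w2)):
    im=cv2.resize(cv2.cvtColor(w["frame"],cv2.COLOR_RGB2BGR),None,fx=3,fy=3)
    L=[((sx,-95,12),(sx,95,12)) for sx in(-55,55)]+[((-55,sy,12),(55,sy,12)) for sy in(-95,95)]+[((sx,-90,122),(sx,90,122)) for sx in(-13,13)]+[((sx,-90,12),(sx,90,12)) for sx in(7,-7)]
    for a,b in L: cv2.line(im,*[tuple(int(v) for v in (proj(w,X(r.x,q))*3+1)) for q in(a,b)],(0,255,0),1)
    cv2.imwrite(f"pics/o_{n}.png",im)
a=cv2.imread("pics/o_w1.png")[0:560,700:1300];b=cv2.imread("pics/o_w2.png")[0:560,750:1150]
cv2.imwrite("pics/o.png",cv2.resize(np.hstack([a,b]),None,fx=.8,fy=.8))
E
python3 fit.py
```

```text
[ 5.02881438e+02 -2.82360412e+02 -2.45454549e-01]
[[-1.9, 0.7], [-0.2, -0.1], [-0.2, -3.0], [-2.6, 1.2], [0.8, 1.4], [1.0, -0.1], [-0.8, -1.5], [1.1, -0.6]]
```

View pics/o.png

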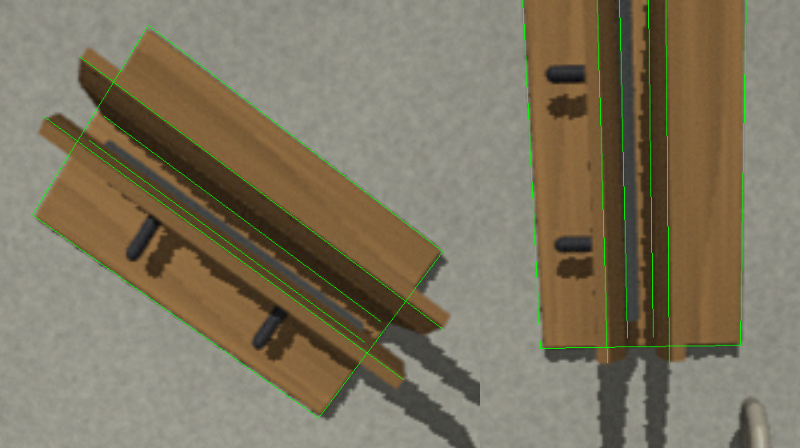

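The overlay matches the holder's base, mouth and slot in both views, within about 1 mm. Next I look at the board.

play_rows(
  rows=[
    [[0,1,0],[0,0,0]],
    [[0,1,0],[0,0,0]],
    [[0,1,0],[0,0,0]],
    [[0,1,0],[0,0,0]],
    [[0,1,0],[0,0,0]],
    [[0,1,0],[0,0,0]],
    [[0,1,0],[0,0,0]],
    [[0,1,0],[0,0,0]],
    [[0,1,0],[0,0,0]],
    [[0,1,0],[0,0,0]],
  ],
)

```text
time: 5.58
tool_pos: [476.4, -97.2, 331.0]
tcp_rot: [3.141, 0.0, 1.31]
contact_force: [-0.2, 0.6, -0.4]
grip_width: 91.9
finger_force: 0.0
```

play_rows(
  rows=[
    [[0,1,0],[0,0,0]],
    [[0,1,0],[0,0,0]],
    [[0,1,0],[0,0,0]],
    [[0,1,0],[0,0,0]],
    [[0,1,0],[0,0,0]],
    [[0,1,0],[0,0,0]],
    [[0,1,0],[0,0,0]],
    [[0,1,0],[0,0,0]],
    [[0,1,0],[0,0,0]],
    [[0,0,0],[0,0,0]],
  ],
)

```text
time: 6.82
tool_pos: [476.4, 173.1, 330.8]
tcp_rot: [3.141, -0.0, 1.313]
contact_force: [-0.3, -0.3, -0.4]
grip_width: 91.7
finger_force: 0.0
```

```bash
python3 -c "
from h import *
w=wcap('w3',['board','board_upper_edge','rest'])"
```

```text
w3 6.825 [476.4 173.1 330.8] [ 3.141 -0.     1.313]
board [([45.5, 352.5], 0.83)]
board_upper_edge [([6.3, 182.3], 0.73)]
rest []
```

play_rows(
  rows=[
    [[-0.8,0.2,0],[0,0,0]],
    [[-0.8,0.2,0],[0,0,0]],
    [[-0.8,0.2,0],[0,0,0]],
    [[-0.8,0.2,0],[0,0,0]],
    [[-0.8,0.2,0],[0,0,0]],
    [[0,0,0],[0,0,0]],
  ],
)

```text
time: 7.78
tool_pos: [356.1, 201.5, 331.2]
tcp_rot: [3.141, -0.0, 1.311]
contact_force: [0.4, -0.1, -0.2]
grip_width: 91.4
finger_force: 0.0
```

```bash
python3 -c "
from h import *
w=wcap('w4',['board','board_upper_edge','rest'])
a=cv2.imread('pics/w3.png');b=cv2.imread('pics/w4.png')
cv2.imwrite('pics/b.png',np.vstack([cv2.resize(i[0:250],None,fx=1.2,fy=1.2) for i in(a,b)]))"
```

```text
w4 7.775 [356.1 201.5 331.2] [ 3.141 -0.     1.311]
board [([45.3, 469.8], 0.96), ([42.4, 280.6], 0.74)]
board_upper_edge [([6.1, 286.1], 0.84)]
rest [([56.3, 429.5], 0.86)]
```

View pics/b.png

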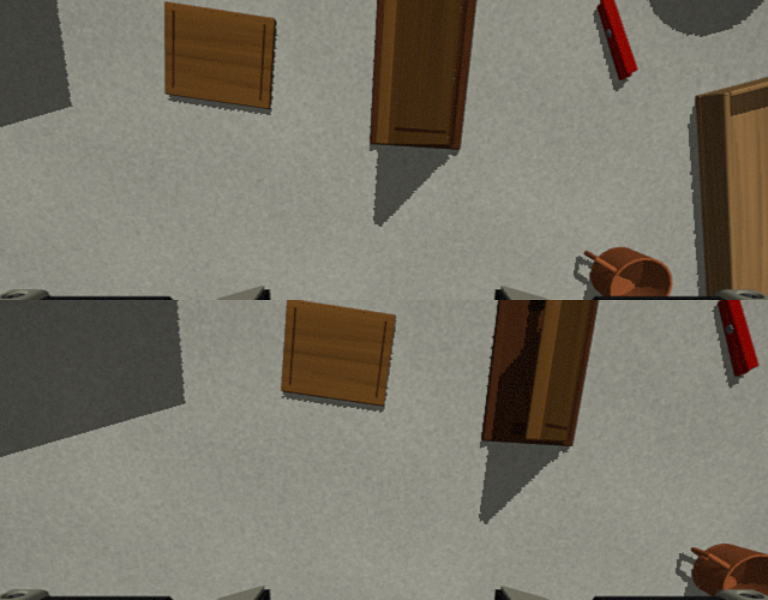

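Upper half: the board on the rest spans cols 310–395 with its lower end at row 122, and the top is cut off. I need to move about 90 mm further in +y.

play_rows(
  rows=[
    [[0.4,0.8,0.2],[0,0,0]],
    [[0.4,0.8,0.2],[0,0,0]],
    [[0.4,0.8,0.2],[0,0,0]],
    [[0.4,0.8,0.2],[0,0,0]],
    [[0,0,0],[0,0,0]],
  ],
)

```text
time: 8.6
tool_pos: [406.0, 298.7, 354.0]
tcp_rot: [-3.141, 0.0, 1.312]
contact_force: [0.4, -0.0, -0.4]
grip_width: 91.7
finger_force: 0.0
```

```bash
python3 -c "
from h import *
w=wcap('w5',['board','board_upper_edge','rest'])"
```

```text
w5 8.6 [406.  298.7 354. ] [-3.141  0.     1.312]
board [([143.2, 431.4], 0.63)]
board_upper_edge [([95.1, 273.8], 0.96), ([143.8, 413.1], 0.67)]
rest [([141.2, 404.8], 0.71)]
```

play_rows(
  rows=[
    [[0.8,0,0],[0,0,0]],
    [[0.8,0,0],[0,0,0]],
    [[0.8,0,0],[0,0,0]],
    [[0.8,0,0],[0,0,0]],
    [[0,0,0],[0,0,0]],
  ],
)

```text
time: 9.43
tool_pos: [501.6, 296.9, 354.0]
tcp_rot: [-3.141, 0.001, 1.309]
contact_force: [-0.3, 0.1, -0.3]
grip_width: 91.8
finger_force: 0.0
```

```bash
python3 -c "
from h import *
w=wcap('w6',['board','board_upper_edge','rest'])
a=cv2.imread('pics/w5.png');b=cv2.imread('pics/w6.png')
f=lambda i,c:cv2.resize(i[0:240,c:c+160],None,fx=2.5,fy=2.5,interpolation=cv2.INTER_CUBIC)
cv2.imwrite('pics/b2.png',np.hstack([f(a,350),f(b,270)]))"
```

```text
w6 9.425 [501.6 296.9 354. ] [-3.141e+00  1.000e-03  1.309e+00]
board [([146.8, 204.4], 0.85), ([163.1, 354.4], 0.72)]
board_upper_edge [([114.4, 205.3], 0.67), ([163.5, 327.6], 0.65)]
rest [([154.7, 336.3], 0.87)]
```

View pics/b2.png

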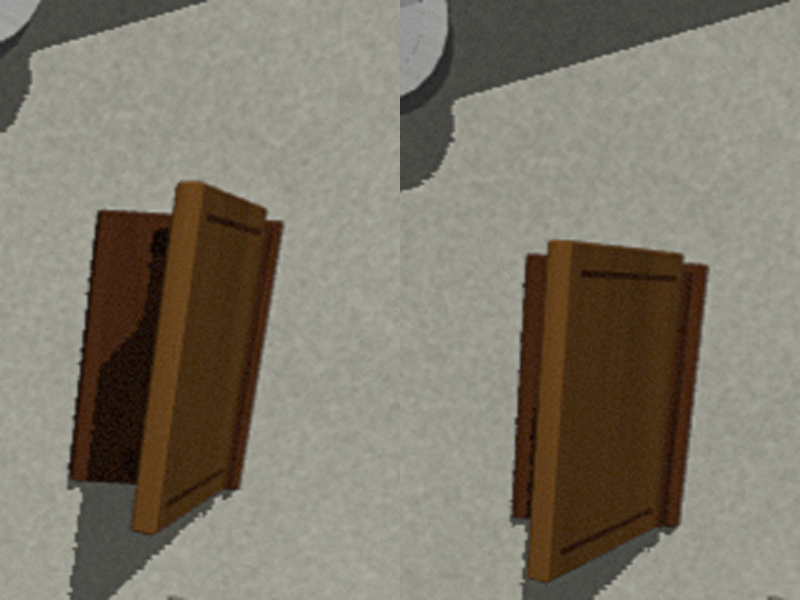

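Left is w5, right is w6. The board's raised edge shows as a light strip running from full-frame about (row 73, col 426) to (212, col 409) in w5. In w6 it runs from (96, 334) to (231, 326). All the board's corners are visible.

```bash
cat > fitb.py <<'E'
from h import *
from scipy.optimize import least_squares
w5,w6=[pickle.load(open(f"{n}.pkl","rb")) for n in("w5","w6")]
B={(-60,75,6):((202,184),(573,241)),(-60,-75,6):((158,531),(549,580)),(-60,75,-6):((178,184),(549,241)),(-60,-75,-6):((134,531),(529,577)),(60,75,6):((266,208),(683,256)),(60,-75,6):((226,487),(660,524))}
f5=lambda a:(350+a[0]/2.5,a[1]/2.5); f6=lambda a:(270+(a[0]-400)/2.5,a[1]/2.5)
def X(p,q):  # x,y,z,yaw,slope of board centre
    return p[:3]+R.from_euler("ZY",[p[3],p[4]]).apply(q)
g=lambda p:np.concatenate([np.r_[proj(w5,X(p,q))-f5(a),proj(w6,X(p,q))-f6(b)] for q,(a,b) in B.items()])
r=least_squares(g,[550,340,76,-.3,np.radians(57)],loss="soft_l1"); p=r.x
print(np.round(p,3),np.degrees(p[4])); print(np.round(g(p).reshape(-1,4),1).tolist())
print("upper edge",X(p,(-60,0,0)),"grasp pt 20 below",X(p,(-40,0,0)))
E
python3 fitb.py
```

```text
[ 5.46901e+02  2.90748e+02  6.91020e+01 -3.09000e-01  1.00000e+00] 57.302242214587274
[[0.4, -0.2, 0.2, 0.2], [-0.3, 1.6, 1.5, 0.8], [-1.7, -0.2, -0.1, -0.1], [-0.9, -0.5, 0.7, -0.4], [0.1, -0.1, 0.9, -1.3], [-0.7, 0.0, -0.3, 0.4]]
upper edge [516.02061694 300.5934754  119.59394231] grasp pt 20 below [526.31422189 297.31150863 102.76330385]
```

```bash
cat >> fitb.py <<'E'
print("--- with z=76, slope 57")
h=lambda v:np.r_[v[:2],76,v[2],np.radians(57)]
r=least_squares(lambda v:g(h(v)),[547,291,-.3],loss="soft_l1");p=h(r.x)
print(np.round(p,3));print(np.round(g(p).reshape(-1,4),1).tolist())
print("upper",X(p,(-60,0,0)),"-40",X(p,(-40,0,0)))
# rest base check: left corners z=10
c0,s0=np.cos(p[3]),np.sin(p[3])
print("rest left far px w5,w6 obs",f5((98,211)),f6((527,255)))
for oy in(-10,0,10):
    q=np.array([-45,75-oy,0]); Xw=np.r_[p[0]+c0*q[0]-s0*q[1],p[1]+s0*q[0]+c0*q[1],10]; print(oy,proj(w5,Xw).round(1),proj(w6,Xw).round(1))
E
python3 fitb.py | sed -n '/---/,$p'
```

```text
--- with z=76, slope 57
[ 5.46015e+02  2.91369e+02  7.60000e+01 -3.10000e-01  9.95000e-01]
[[1.4, -1.3, -0.6, -0.4], [0.1, 3.1, 0.4, 2.5], [-0.9, -1.2, -1.0, -0.7], [-0.7, 0.9, -0.5, 1.2], [1.7, -0.7, 1.4, -1.6], [0.4, 1.1, -0.1, 1.6]]
upper [514.89956236 301.35316322 126.32023408] -40 [525.27146101 298.02504218 109.54682272]
rest left far px w5,w6 obs (389.2, 84.4) (320.8, 102.0)
-10 [391.6  72.1] [321.2  90. ]
0 [390.8  80.1] [320.9  97.8]
10 [390.  88.] [320.5 105.5]
```

play_rows(
  rows=[
    [[0,0,0],[0,0,-0.34]],
    [[-0.15,0.1,-0.9],[-0.21,-0.655,0]],
    [[-0.15,0.1,-0.9],[-0.21,-0.655,0]],
    [[-0.15,0.1,-0.9],[-0.21,-0.655,0]],
    [[-0.15,0.1,-0.9],[-0.21,-0.655,0]],
    [[-0.15,0.1,-0.9],[-0.21,-0.655,0]],
    [[-0.15,0.1,-0.9],[-0.21,-0.655,0]],
    [[0,0,0],[0,0,0]],
    [[0,0,0],[0,0,0]],
  ],
)

```text
time: 10.75
tool_pos: [474.5, 316.5, 194.5]
tcp_rot: [2.565, 0.0, 1.264]
contact_force: [0.5, 0.2, 0.5]
grip_width: 91.7
finger_force: 0.0
```

```bash
python3 -c "
from h import *
w=wcap('w7',['board_upper_edge'])
o=get_obs(); M=R.from_euler('xyz',o['tcp_rot']).as_matrix(); print(M.round(3)); 
p=np.array([514.9+.4,301.2,124.5]); Q=R.from_euler('ZY',[-.31,np.radians(57)]).as_matrix(); print(Q.round(3))
for n,u in (('edge',p),('e+75',p+75*Q[:,1]),('e-75',p-75*Q[:,1])):
  print(n,proj(w,u), 'tool frame',(M.T@(u-o['tool_pos'])).round(1))
  cv2.circle(w['frame'],tuple(int(v) for v in proj(w,u)),3,(0,255,0),1)
cv2.imwrite('pics/w7.png',cv2.cvtColor(w['frame'],cv2.COLOR_RGB2BGR))
"
```

```text
w7 10.75 [474.5 316.5 194.5] [2.565 0.    1.264]
board_upper_edge [([150.3, 6.4], 0.95), ([217.1, 312.8], 0.82)]
[[ 0.304  0.798  0.52 ]
 [ 0.953 -0.255 -0.165]
 [ 0.001  0.546 -0.838]]
[[ 0.519  0.305  0.799]
 [-0.166  0.952 -0.256]
 [-0.839 -0.     0.545]]
edge [316.60326657 219.4383145 ] tool frame [-2.2 -2.5 82.3]
e+75 [316.77786472 105.942968  ] tool frame [72.8 -2.4 82.4]
e-75 [316.45599568 315.16992086] tool frame [-77.2  -2.5  82.2]
```

View pics/w7.png

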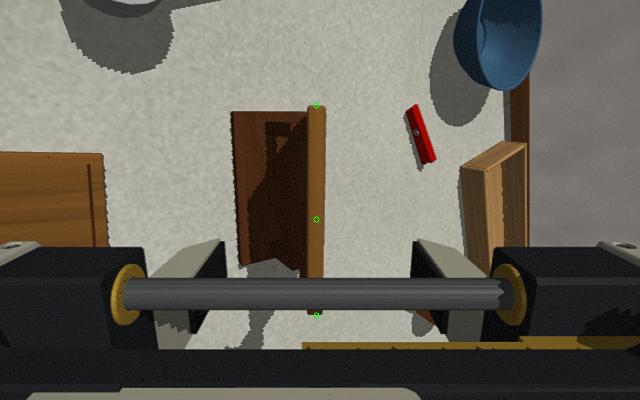

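The wrist picture shows the board's raised edge centred between the fingers (col 317, rows 106–314). My predicted points (green) lie right on it, so I go down the slope and grip.

play_rows(
  rows=[
    [[0.34,-0.12,-0.59],[0,0,0]],
    [[0.34,-0.12,-0.59],[0,0,0]],
    [[0.34,-0.12,-0.59],[0,0,0]],
    [[0.34,-0.12,-0.59],[0,0,0]],
    [[0.34,-0.12,-0.59],[0,0,0]],
    [[0,0,0],[0,0,0]],
    [[0,0,0],[0,0,0]],
  ],
)

```text
time: 11.72
tool_pos: [525.0, 298.1, 104.5]
tcp_rot: [2.565, 0.002, 1.263]
contact_force: [1.6, 0.0, 0.1]
grip_width: 91.8
finger_force: 0.0
```

play_rows(
  rows=[
    [[0,0,0],[0,0,0]],
    [[0,0,0],[0,0,0]],
    [[0,0,0],[0,0,0]],
    [[0,0,0],[0,0,0]],
    [[0,0,0],[0,0,0]],
    [[0,0,0],[0,0,0]],
    [[0,0,0],[0,0,0]],
    [[0,0,0],[0,0,0]],
  ],
  hand=-1,
)

```text
time: 12.72
tool_pos: [524.9, 298.0, 104.2]
tcp_rot: [2.565, 0.002, 1.263]
contact_force: [-0.1, -1.0, 0.6]
grip_width: 16.3
finger_force: 0.0
```

play_rows(
  rows=[
    [[0,0,0],[0,0,0]],
    [[0,0,0],[0,0,0]],
    [[0,0,0],[0,0,0]],
    [[0,0,0],[0,0,0]],
  ],
)

```text
time: 13.22
tool_pos: [526.2, 297.7, 105.5]
tcp_rot: [2.563, 0.001, 1.262]
contact_force: [4.6, -3.2, 2.6]
grip_width: 11.8
finger_force: 30.0
```

play_rows(
  rows=[
    [[0,0,0.3],[0,0,0]],
    [[0,0,0.5],[0,0,0]],
    [[0,0,0.7],[0,0,0]],
    [[0,0,0.7],[0,0,0]],
    [[0,0,0.7],[0,0,0]],
    [[0,0,0.7],[0,0,0]],
    [[0,0,0.7],[0,0,0]],
    [[0,0,0.7],[0,0,0]],
    [[0,0,0.5],[0,0,0]],
    [[0,0,0],[0,0,0]],
  ],
)

```text
time: 14.48
tool_pos: [525.0, 298.3, 270.3]
tcp_rot: [2.564, 0.0, 1.263]
contact_force: [-0.0, -0.2, -1.4]
grip_width: 11.4
finger_force: 30.0
```

play_rows(
  rows=[
    [[0,0,0],[0.209,0.657,0]],
    [[0,0,0],[0.209,0.657,0]],
    [[0,-0.2,0],[0.209,0.657,0]],
    [[0,-0.4,0],[0.209,0.657,0]],
    [[0,-0.6,0],[0.209,0.657,0]],
    [[0,-0.8,0],[0.209,0.657,0]],
    [[0,-0.9,0],[0,0,0.45]],
    [[0,-0.9,0],[0,0,0]],
    [[0,-0.9,0],[0,0,0]],
    [[0,-0.9,0],[0,0,0]],
    [[0,-0.9,0],[0,0,0]],
    [[0,-0.9,0],[0,0,0]],
  ],
)

```text
time: 15.98
tool_pos: [524.3, 75.0, 268.0]
tcp_rot: [-3.138, 0.002, 1.327]
contact_force: [-0.1, 0.3, -1.2]
grip_width: 12.0
finger_force: 30.0
```

play_rows(
  rows=[
    [[-0.1,-0.9,0],[0,0,0]],
    [[-0.1,-0.9,0],[0,0,0]],
    [[-0.1,-0.9,0],[0,0,0]],
    [[-0.1,-0.9,0],[0,0,0]],
    [[-0.1,-0.9,0],[0,0,0]],
    [[-0.1,-0.9,0],[0,0,0]],
    [[-0.1,-0.9,0],[0,0,0]],
    [[0,-0.9,0],[0,0,0]],
    [[0,-0.9,0],[0,0,0]],
    [[0,-0.8,0],[0,0,0]],
    [[0,-0.5,0],[0,0,0]],
    [[0,0,0],[0,0,0]],
  ],
)

```text
time: 17.48
tool_pos: [503.6, -206.5, 268.5]
tcp_rot: [-3.139, 0.001, 1.326]
contact_force: [0.9, 0.7, -0.3]
grip_width: 12.2
finger_force: 30.0
```

```bash
python3 -c "
from h import *
w=wcap('w8',['board','board_upper_edge','slot_floor'])
print(get_obs()['contact_force'],get_obs()['moment'])
s=capture('scene')
cv2.imwrite('pics/c.png',np.vstack([cv2.imread('pics/w8.png')[:,:],cv2.cvtColor(cv2.resize(s['frame'][100:200,130:290],None,fx=4,fy=4)[:200],cv2.COLOR_RGB2BGR)]))"
```

```text
w8 17.475 [ 503.6 -206.5  268.5] [-3.139e+00  1.000e-03  1.326e+00]
board [([241.4, 319.9], 0.76)]
board_upper_edge [([294.2, 318.2], 0.73)]
slot_floor [([230.1, 334.3], 0.76)]
[-0.72749637 -0.52666596 -0.74515729] [-0.02332711 -0.04265258 -0.0091726 ]
```

View pics/c.png

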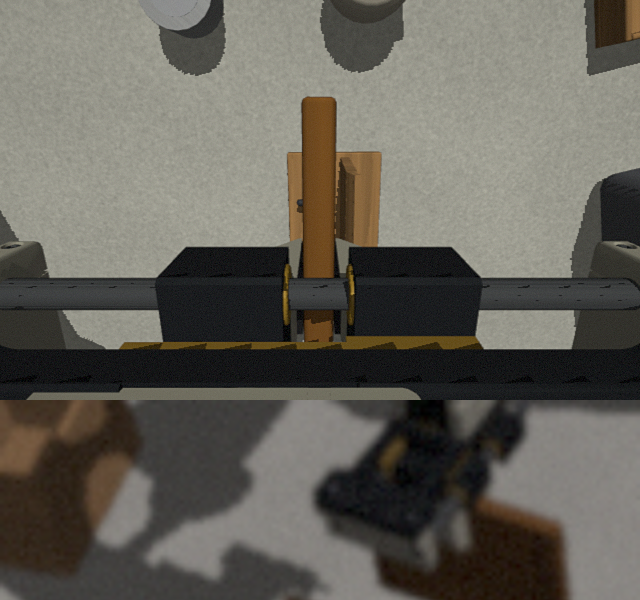

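The picture shows the board hanging upright from the gripper (top edge at cols 303–335, far end at row 97). The holder is behind it, off by the remaining sideways travel.

```bash
python3 -c "
from h import *
w=pickle.load(open('w8.pkl','rb')); he=np.linalg.inv(np.array(w['hand_eye'])); k=K(w)
for d in (16,22,28):
  for q in ((75,-6,-d),(75,6,-d)):
    p=k@(he@np.r_[q,1])[:3]; print(d,q,(p[:2]/p[2]).round(1))
H=np.array([502.88,-282.36]);y=-.24545;c,s=np.cos(y),np.sin(y);print(H+[c,s], 'delta', (H+[c,s]-[503.6,-206.5])/30)
"
```

```text
16 (75, -6, -16) [301.2  98.8]
16 (75, 6, -16) [335.3  98.8]
22 (75, -6, -22) [300.4  98.4]
22 (75, 6, -22) [336.2  98.5]
28 (75, -6, -28) [299.4  98. ]
28 (75, 6, -28) [337.1  98. ]
[ 503.85002808 -282.60299286] delta [ 0.00833427 -2.53676643]
```

play_rows(
  rows=[
    [[0,-0.8,0],[0,0,0]],
    [[0,-0.9,0],[0,0,0]],
    [[0,-0.6,0],[0,0,0]],
    [[0,-0.23,-0.1],[0,0,-0.02]],
    [[0,0,-0.6],[0,0,0]],
    [[0,0,-0.7],[0,0,0]],
    [[0,0,-0.4],[0,0,0]],
    [[0,0,-0.2],[0,0,0]],
    [[0,0,0],[0,0,0]],
  ],
)

```text
time: 18.85
tool_pos: [504.0, -281.8, 209.3]
tcp_rot: [-3.14, 0.001, 1.324]
contact_force: [0.0, -0.1, -0.5]
grip_width: 12.0
finger_force: 30.0
```

```bash
python3 -c "
from h import *
w=wcap('w9')
print(get_obs()['contact_force'],get_obs()['moment'])
im=cv2.imread('pics/w9.png')
y=-.24545;c,s=np.cos(y),np.sin(y)
for a,b in (((-13,-90,122),(-13,90,122)),((13,-90,122),(13,90,122)),((-55,95,12),(55,95,12))):
  f=lambda q:tuple(int(v) for v in proj(w,np.array([502.88+c*q[0]-s*q[1],-282.36+s*q[0]+c*q[1],q[2]])))
  cv2.line(im,f(a),f(b),(0,255,0),1)
cv2.imwrite('pics/w9.png',cv2.resize(im[60:330,200:440],None,fx=2.2,fy=2.2))"
```

```text
w9 18.85 [ 504.  -281.8  209.3] [-3.140e+00  1.000e-03  1.324e+00]
[-0.00774176  0.26637448  0.07256976] [-0.02494768 -0.03740503  0.05090092]
```

View pics/w9.png

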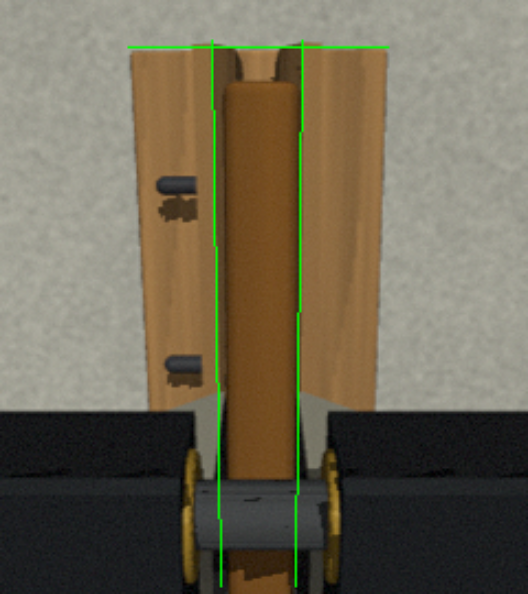

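The board lies centred over the slot: board cols 226–296 in the crop, mouth 212–302. I descend with force checks.

play_rows(
  rows=[
    [[0,0,-0.2],[0,0,0]],
    [[0,0,-0.2],[0,0,0]],
    [[0,0,-0.2],[0,0,0]],
    [[0,0,-0.2],[0,0,0]],
    [[0,0,-0.2],[0,0,0]],
    [[0,0,-0.2],[0,0,0]],
    [[0,0,0],[0,0,0]],
  ],
)

```text
time: 19.77
tool_pos: [503.8, -281.8, 172.6]
tcp_rot: [-3.14, 0.001, 1.324]
contact_force: [-0.7, 0.7, -0.7]
grip_width: 11.7
finger_force: 30.0
```

play_rows(
  rows=[
    [[0,0,-0.15],[0,0,0]],
    [[0,0,-0.15],[0,0,0]],
    [[0,0,-0.15],[0,0,0]],
    [[0,0,-0.15],[0,0,0]],
    [[0,0,-0.15],[0,0,0]],
    [[0,0,-0.1],[0,0,0]],
    [[0,0,-0.1],[0,0,0]],
    [[0,0,0],[0,0,0]],
  ],
)

```text
time: 20.78
tool_pos: [504.0, -282.0, 144.6]
tcp_rot: [-3.141, 0.001, 1.325]
contact_force: [0.4, -0.1, -2.6]
grip_width: 11.6
finger_force: 30.0
```

play_rows(
  rows=[
    [[0,0,0],[0,0,0]],
    [[0,0,0],[0,0,0]],
    [[0,0,0],[0,0,0]],
    [[0,0,0],[0,0,0]],
    [[0,0,0],[0,0,0]],
    [[0,0,0.5],[0,0,0]],
    [[0,0,0.7],[0,0,0]],
    [[0,0,0.7],[0,0,0]],
    [[0,0,0.5],[0,0,0]],
    [[0,0,0],[0,0,0]],
  ],
  hand=0.2,
)

```text
time: 22.02
tool_pos: [504.4, -282.3, 218.3]
tcp_rot: [3.14, 0.002, 1.324]
contact_force: [-0.0, -0.1, 0.3]
grip_width: 55.2
finger_force: 0.0
```

play_rows(
  rows=[
    [[0,0,0],[0,0,0]],
    [[0,0,0],[0,0,0]],
    [[0,0,0],[0,0,0]],
    [[0,0,0],[0,0,0]],
    [[0,0,0],[0,0,0]],
    [[0,0,0],[0,0,0]],
    [[0,0,0],[0,0,0]],
  ],
  hand=-1,
)

```text
time: 22.9
tool_pos: [503.8, -281.9, 216.7]
tcp_rot: [-3.14, 0.001, 1.324]
contact_force: [0.1, 0.2, -0.5]
grip_width: 0.5
finger_force: 0.0
```

```bash
python3 -c "
from h import *
w=wcap('w10',['board_upper_edge'])
cv2.imwrite('pics/w10c.png',cv2.resize(cv2.imread('pics/w10.png')[0:380,120:520],None,fx=1.5,fy=1.5))"
```

```text
w10 22.9 [ 503.8 -281.9  216.7] [-3.140e+00  1.000e-03  1.324e+00]
board_upper_edge [([232.7, 320.7], 0.73)]
```

View pics/w10c.png

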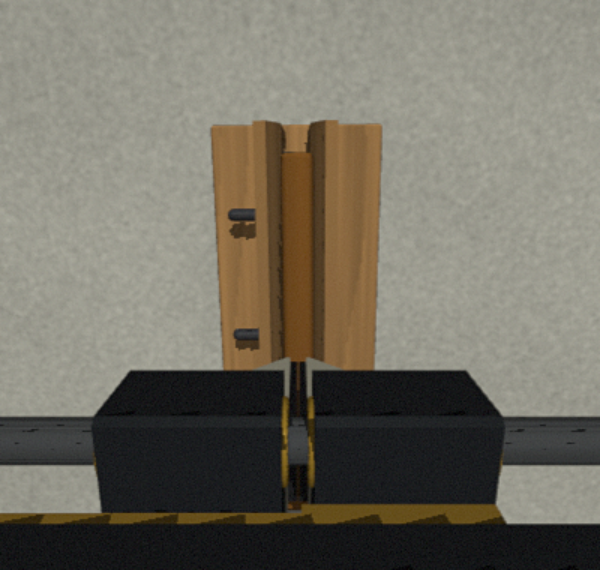

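The board stands in the slot between panel and fence (crop cols 282–312), with its top still at about 160 mm. I press it down with shut fingers.

play_rows(
  rows=[
    [[0,0,-0.5],[0,0,0]],
    [[0,0,-0.5],[0,0,0]],
    [[0,0,-0.2],[0,0,0]],
    [[0,0,-0.15],[0,0,0]],
    [[0,0,-0.15],[0,0,0]],
    [[0,0,-0.15],[0,0,0]],
    [[0,0,-0.15],[0,0,0]],
    [[0,0,0],[0,0,0]],
  ],
)

```text
time: 24.0
tool_pos: [503.8, -281.9, 162.5]
tcp_rot: [-3.14, 0.001, 1.324]
contact_force: [-1.1, 0.9, 1.2]
grip_width: 0.3
finger_force: 0.0
```

play_rows(
  rows=[
    [[0,0,-0.1],[0,0,0]],
    [[0,0,-0.1],[0,0,0]],
    [[0,0,-0.1],[0,0,0]],
    [[0,0,-0.1],[0,0,0]],
    [[0,0,0],[0,0,0]],
  ],
)

```text
time: 24.62
tool_pos: [503.9, -281.9, 150.2]
tcp_rot: [-3.14, 0.001, 1.324]
contact_force: [0.6, -0.9, 0.6]
grip_width: 0.3
finger_force: 0.1
```

play_rows(
  rows=[
    [[0,0,-0.06],[0,0,0]],
    [[0,0,-0.06],[0,0,0]],
    [[0,0,-0.06],[0,0,0]],
  ],
)

```text
time: 25.0
tool_pos: [503.9, -282.1, 146.2]
tcp_rot: [-3.141, 0.002, 1.324]
contact_force: [-4.0, 2.5, 18.2]
grip_width: 0.4
finger_force: 9.0
```

play_rows(
  rows=[
    [[0,0,-0.03],[0,0,0]],
    [[0,0,-0.03],[0,0,0]],
    [[0,0,0],[0,0,0]],
  ],
)

```text
time: 25.38
tool_pos: [503.9, -282.1, 146.2]
tcp_rot: [3.141, 0.002, 1.324]
contact_force: [-7.1, 3.3, 20.5]
grip_width: 0.3
finger_force: 10.4
```

play_rows(
  rows=[
    [[0,0,0.2],[0,0,0]],
    [[0,0,0.6],[0,0,0]],
    [[0,0,0.9],[0,0,0]],
    [[0,-0.6,0.9],[0,0,0]],
    [[0,-0.8,0.9],[0,0,0]],
    [[0,-0.8,0.9],[0,0,0]],
    [[0,-0.8,0.9],[0,0,0]],
    [[0,-0.8,0.6],[0,0,0]],
    [[0,0,0],[0,0,0]],
  ],
)

```text
time: 26.5
tool_pos: [503.9, -397.5, 320.6]
tcp_rot: [3.141, 0.002, 1.322]
contact_force: [-0.5, 0.5, -0.3]
grip_width: 0.3
finger_force: 0.0
```

```bash
python3 -c "
from h import *
w=wcap('w11',['board_upper_edge'])
im=cv2.imread('pics/w11.png')
y=-.24545;c,s=np.cos(y),np.sin(y)
f=lambda q:tuple(int(v) for v in proj(w,np.array([502.88+c*q[0]-s*q[1],-282.36+s*q[0]+c*q[1],q[2]]))*3)
im=cv2.resize(im,None,fx=3,fy=3)
cor=[(-5,-75,132),(7,-75,132),(7,75,132),(-5,75,132)]
for i in range(4): cv2.line(im,f(cor[i]),f(cor[(i+1)%4]),(0,255,0),1)
x,y=f((0,0,132)); cv2.imwrite('pics/w11c.png',im[max(0,y-290):y+290,x-250:x+250])"
```

```text
w11 26.5 [ 503.9 -397.5  320.6] [3.141e+00 2.000e-03 1.322e+00]
board_upper_edge [([57.2, 286.3], 0.87)]
```

View pics/w11c.png

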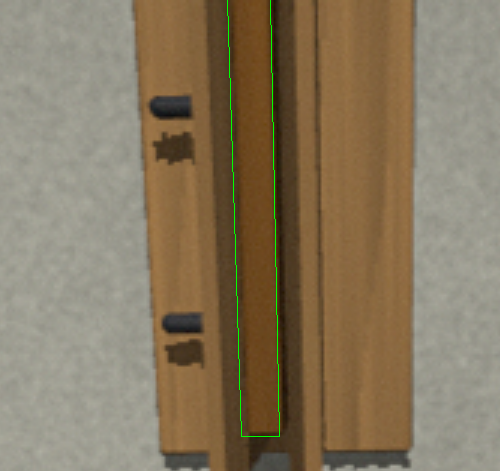

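The final picture shows the board in the slot, with its top edge matching the predicted home outline to about 1 mm, centred and parallel to the slot. I hand the job in.

```bash
python3 -c "
from plant import bot
print(bot.close_job())"
```

```text
the job is handed in; nothing more can be done
None
```

The large oak board is in the holder, pressed down to its floor, centred and released, and the job was handed in at about 26.5 s of the 58 s; `close_job()` returned no verdict.

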